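# Seat a plug-in module and pull-test its catch

### The arm

A 6-joint arm with a two-finger parallel gripper is mounted at the origin on the work surface. World frame = base frame: x ahead of the robot, y to its left, z up, the work surface at z = 0. Lengths are in m, angles in rad, forces in N, time in s.
With the tool pointing down it reaches from about 0.425 to 0.95 m from the base axis. Payload 3.5 kg.
Tool frame: the origin (TCP) lies midway between the tips of the shut fingers; the grasp point (between the pads) lies 19 mm behind it; z points along the fingers, y is the direction in which the jaws open and shut (so a half turn about z gives the same grasp; the last joint's range is limited). The gripper opens to 85 mm and grips with 20 to 120 N. Pads are 22 mm wide; open, the fingers measure 114 mm over their backs; the gripper's body (76 mm by 85 mm) begins 54 mm behind the grasp point. The pads swing forward as they close: fully open they stand 13 mm farther back than shut.
Start: joints at [-1.258, 0.286, 1.577, -0, 1.279, -0.15], TCP at [0.301, -0.604, 0.231] pointing down, gripper open.
Joint ranges: [-2.77, 2.77], [-0.9, 2.22], [0.21, 2.48], [-1.53, 4.67], [0.24, 2.81], [-2.84, 2.84]. Speed limits (rad/s): [2.79, 2.79, 3.14, 3.14, 3.14, 3.14].

### API

Orientations are given as a unit quaternion [x, y, z, w].
In Python, from plant import ctrl gives the robot as it stands.
- The arm moves only by the tool apply_moves, never from a script. Its argument "moves" is a list that holds one entry, the list of rows, each a list of 7 numbers: the shift along the tool's x, y, z in m, then the turn, a rotation vector about the tool's x, y, z in degrees, then the gripper's target within -1 to 1 (shut at 1, half-way at 0, fully open at -1). In form: [[[tx, ty, tz, ax, ay, az, hand], ...]]. A call has 1 to 12 rows; each row shifts and turns the pose as measured when the row begins, along the tool's axes as they then stand; what a row does not reach is not made up. A row lasts 1/10 s, in which the tool goes at most 50 mm and 8.59 degrees, less where a joint would pass 70% of its speed; a pose out of reach is approached as far as the arm can. A call with a gripper value outside its range is refused whole. The fingers move at their own pace and stop on an object; "force" is the grip in N (left out, the last holds). Time passes only in rows, so rows that do not move let the fingers close. It gives the time, the measured TCP pose, the force and the opening at its end, in the units of the state.
- ctrl.get_state(): the state, without advancing time (a new reading comes with each control period).
- ctrl.read_camera(name): name is "scene" or "top" or "wrist"; returns the picture (400x640x3 uint8, red, green, blue); there is no depth.
- ctrl.get_calibration(name): a dict with "camera_matrix" (3x3 intrinsics, pixels), "k1" (the pictures are not rectified: a ray, as slopes to the right and down, at radius r is drawn at 1 + k1 r^2 times it, then the intrinsics apply), "cam_to_world" (4x4, takes a point from camera to world coordinates). Camera axes: x right, y up, looking along -z (the intrinsics and any distortion apply to the point x, -y, -z); pixel columns grow to the right and rows downward; lengths in m; the calibration is good to about 2 mm. A picture is of the moment at which its call begins: read the wrist's pose just before it. get_calibration takes no time and is no camera call; for the wrist camera it gives the pose at the moment of the call.
- ctrl.sign_off(): hands the job in, once; it reports no verdict.
The state is a dict: "time": time; "qpos": joint angles; "dq": joint speeds; "joint_efforts": joint torques, N m; "eef_pos": TCP position; "tcp_rot": TCP orientation; "contact_force": force on the tool from outside, world axes, zero at the start; "wrist_torque": the same for the moment, N m; "opening": opening from 0.0 (shut) to 1.0 (fully open).
Only numpy, scipy, OpenCV 4.12 (cv2) and the standard library are available. Lean on these libraries where they do the work, as an engineer would, in place of code of your own. Each camera call takes 0.05 s, during which the arm holds its last target. There are 200 camera calls.

### The job

Push the blue-fronted module fully home into its bay of the chassis, so that its spring catch drops behind the striker on its top. Then prove that it is retained: draw its yellow sprung test handle straight out until the green bands show on the stems but no red, hold it there for a second or two, let the handle back in, and leave the module latched and untouched. Leave the white-fronted module and the other things on the bench where they are.

Things in the scene. Friction and masses are not known exactly. Their poses are not given: they have to be found in the camera images.
- chassis: Fixed metal chassis 222 mm wide, open top, open front at its -x (robot side). Origin: centre of underside; x = insertion direction, y left, z up. Two bays, centre lines y = +53.5 and -53.5 mm, 99 mm wide; guide walls 76 mm high from x = -100 to +100 mm; floor 6 mm thick, forward to x = -135 mm. Green backplane stops a module when its centre is at x = -25 mm, front face at -100 mm.
- module_mid (a point): Centre of the loose module with blue front and blue front half of top, 150 mm long (x), 96 wide, 76 high, 0.4-0.8 kg, in either bay, 45-62 mm short of home. Its x points into the bay; front face 75 mm from centre at -x, top 82 mm above bench. 8 mm ramped striker on top. Sliding: 2-6 N; the catch adds 2-8 N in the last 40 mm. At the stop the catch has dropped; a tug takes up 3 mm of play, then the catch holds.
- gauge_bar (a point): Centre of the yellow handle bar on the module's front: 84 mm across (y), 12 mm thick (x), 14 mm high, centre 72 mm above bench and 56 mm before the front face when in. Two 10 mm round stems at y = +35 and -35 mm, same height, carry it: between bar and face is a window 50 mm (x) by 60 mm (y), clear above and down to the 6 mm floor, which shut fingers can enter from above. Axes as the module's.
- gauge (a joint): How far the test handle is drawn out of the module (along the module's -x), m: 0 = in, end stop 0.048. Spring 400 N/m, no preload (8 N at 0.020); springs back in by itself. The stems' green bands begin to show at 0.020, the red ones at 0.034 (13.6 N).
- catch_left (a joint): Lift of the left (+y) bay's catch, m: 0 = fully down. Steel blade at x = -24 mm of the chassis through a steel bridge that crosses both bays (x = -41 to -7 mm, top 114 mm above the bench); its orange head reaches 146 mm. The striker lifts it about 6 mm in passing; it drops behind the striker by itself.
- catch_right (a joint): The same for the right (-y) bay.
- blank_mid (a point): Centre of the white-fronted module in the other bay: same size and build, white in place of blue, also part-way out, without a test handle; not to be disturbed.
- can: Bystander: upright red can, 54 mm across, 150 mm high; origin at the centre of its underside.
- jar: Bystander: upright jar, 60 mm across, 110 mm high; origin at the centre of its underside.
- driver: Bystander: screwdriver 190 mm long lying on the bench.
Not all that is in view belongs to the job. Leave any turquoise look-alike of the part that bears module_mid alone.

How it is judged:
By the outcome, as a careful person would: the job done as asked, in the order asked, and still so for the second after the job is handed in, with the robot touching nothing.
It also fails if it takes over 45 s, if anything falls off the work surface, if the arm or the gripper's body presses on something with over 40 N, if the wrist force passes 120 N, or if a joint passes its speed limit or range.

## Working session

There is one attempt and no reset: what is moved stays moved. The work goes in short steps, Python scripts to look and compute and a tool call to move; the robot and the scene stay as the last step left them, time stands still between calls to the robot, and variables do not carry over. Pictures are saved under pics/ and viewed, about 8 in all and at most 12, crops included, and the job is handed in when it is done.

Besides the shell and the picture viewer there is one more tool, called after "Emit:" by a JSON object that holds its "api" and its "payload", one argument or row to a line. apply_moves: Moves the arm, as the interface text tells. Its arguments: {"type":"object","properties":{"moves":{"type":"array","items":{"type":"array","items":{"type":"array","items":{"type":"number"}}}},"force":{"type":"number"}},"required":["moves"]}

```bash
ls; mkdir -p pics
cat > h.py <<'E'
import numpy as np, cv2
from plant import ctrl
def grab(n,f):
    c=ctrl.get_calibration(n); im=ctrl.read_camera(n); cv2.imwrite('pics/'+f,im[:,:,::-1]); np.savez('pics/'+f[:-4]+'.npz',im=im,K=c['camera_matrix'],k1=c['k1'],T=c['cam_to_world']); return im
def load(f): return np.load('pics/'+f+'.npz')
def ray(c,u,v):
    K=c['K'];p=cv2.undistortPoints(np.array([[[u,v]]],float),K,np.array([float(c['k1']),0,0,0]))[0,0]
    T=c['T'];return T[:3,3],T[:3,:3]@np.array([p[0],-p[1],-1])
def onz(c,u,v,z):
    o,d=ray(c,u,v);return o+d*(z-o[2])/d[2]
def proj(c,P):
    T=c['T'];q=T[:3,:3].T@(np.array(P)-T[:3,3]);s=np.array([q[0],-q[1]])/-q[2];s=s*(1+float(c['k1'])*(s@s));K=c['K'];return K[0,0]*s[0]+K[0,2],K[1,1]*s[1]+K[1,2]
E
python3 - <<'E'
from h import *
a=grab('top','top1.png');b=grab('scene','scene1.png')
for f in('top1','scene1'):print(load(f)['T'].round(3).tolist())
s=ctrl.get_state();print(s)
E
```

```text
pics
[[-0.019, 0.984, -0.179, 0.212], [-1.0, -0.018, 0.008, 0.006], [0.004, 0.179, 0.984, 1.668], [0.0, 0.0, 0.0, 1.0]]
[[0.262, -0.825, 0.5, 1.095], [0.965, 0.226, -0.134, -0.166], [-0.002, 0.518, 0.855, 1.107], [0.0, 0.0, 0.0, 1.0]]
{'time': 0.1, 'qpos': array([-1.25801792e+00,  2.87125161e-01,  1.57805956e+00,  1.54129184e-05,
        1.27861162e+00, -1.49983217e-01]), 'dq': array([ 2.12332655e-04, -1.56144650e-03, -2.13008343e-03, -7.26406284e-05,
       -1.18920313e-03, -6.96799601e-04]), 'joint_efforts': array([ 3.75374066e-04, -4.07297230e+01, -2.93699938e+01, -1.28555530e-04,
        3.42167405e-03, -7.09174159e-06]), 'eef_pos': array([ 0.3011848 , -0.60340029,  0.23003776]), 'tcp_rot': array([ 9.73350593e-01,  2.29319446e-01, -8.22357023e-05, -1.09879835e-03]), 'contact_force': array([-0.79974298, -0.4144121 ,  0.33657087]), 'wrist_torque': array([ 0.00134757,  0.03925792, -0.00720049]), 'opening': 1.0029734538403243}
```

View pics/top1.png

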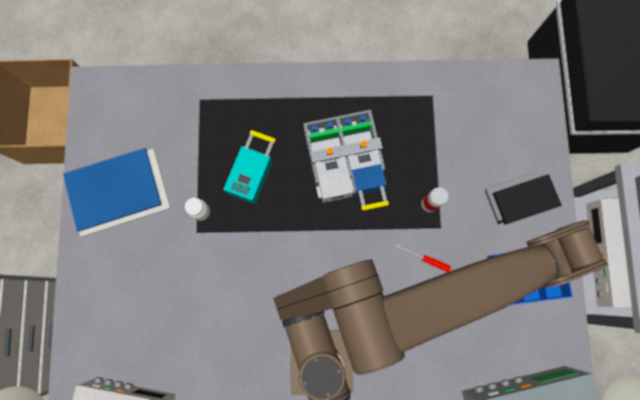

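View pics/scene1.png

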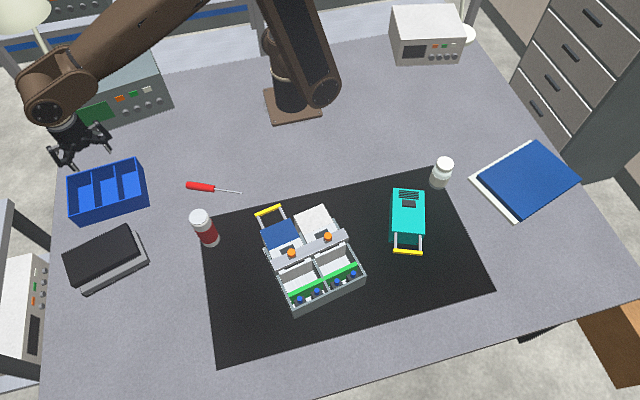

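The top view shows two candidates. The blue-fronted module is in the chassis's right bay, blue top at about (370,178) with its yellow bar at about (374,205). The turquoise look-alike lies loose at (248,173), bar at (262,136), and is left alone. The blue one fits because it sits in a bay and has a blue front. The white-fronted module is at (335,180). The can at (435,198) stands near the handle.

Run:
```python
from h import *
def blobs(c,lo,hi,mn=8):
    hsv=cv2.cvtColor(c['im'],cv2.COLOR_RGB2HSV);m=cv2.inRange(hsv,lo,hi)
    n,l,s,ce=cv2.connectedComponentsWithStats(m);return [(l==i,s[i],ce[i]) for i in range(1,n) if s[i,4]>=mn]
for f,z in(('top1',1),('scene1',1)):
    c=load(f)
    for nm,lo,hi,z in(('yellow',(22,120,120),(34,255,255),.079),('blue',(102,120,60),(118,255,255),.082),('orange',(8,150,150),(18,255,255),.146),('green',(50,120,80),(75,255,255),.08),('red',(0,150,80),(6,255,255),.1)):
        for m,s,ce in blobs(c,lo,hi):
            ys,xs=np.nonzero(m);r=cv2.minAreaRect(np.c_[xs,ys].astype(np.float32));b=cv2.boxPoints(r)
            P=onz(c,*r[0],z)
            if abs(P[1])<.45 and .4<P[0]<1.1: print(f,nm,s[4],ce.round(1),P.round(4).tolist(),[onz(c,*q,z)[:2].round(3).tolist() for q in b])
im=load('top1')['im'][90:240,290:460];im=cv2.resize(im,None,fx=4.5,fy=4,interpolation=2);cv2.imwrite('pics/crop1.png',im[:,:,::-1])
```

```text
top1 yellow 137 [262.3 136. ] [0.7108, 0.1729, 0.079] [[0.718, 0.216], [0.735, 0.21], [0.703, 0.13], [0.686, 0.136]]
top1 yellow 145 [374.5 205.2] [0.4797, -0.1788, 0.079] [[0.48, -0.135], [0.497, -0.22], [0.48, -0.223], [0.463, -0.138]]
top1 blue 31 [362.3 118.1] [0.7639, -0.1499, 0.082] [[0.763, -0.138], [0.777, -0.151], [0.765, -0.162], [0.751, -0.149]]
top1 blue 28 [347.2 121.1] [0.7555, -0.1004, 0.082] [[0.766, -0.094], [0.766, -0.107], [0.745, -0.107], [0.746, -0.094]]
top1 blue 27 [329.1 124.6] [0.7448, -0.0421, 0.082] [[0.753, -0.036], [0.753, -0.049], [0.736, -0.048], [0.736, -0.035]]
top1 blue 28 [314.1 127.7] [0.7339, 0.0064, 0.082] [[0.744, 0.013], [0.744, -0.0], [0.724, 0.0], [0.724, 0.013]]
top1 blue 700 [369.1 178.6] [0.5618, -0.163, 0.082] [[0.592, -0.105], [0.612, -0.207], [0.532, -0.22], [0.513, -0.119]]
top1 green 497 [340.  131.1] [0.7228, -0.0768, 0.08] [[0.718, 0.025], [0.757, -0.174], [0.728, -0.178], [0.689, 0.019]]
top1 red 73 [428.1 204.2] [0.4761, -0.3439, 0.1] [[0.489, -0.318], [0.505, -0.338], [0.463, -0.37], [0.448, -0.35]]
scene1 yellow 126 [267.5 209.7
[... 487 characters left out ...]
7475, -0.0408, 0.082] [[0.736, -0.045], [0.74, -0.032], [0.759, -0.037], [0.755, -0.05]]
scene1 blue 32 [316.3 290.9] [0.7587, -0.0989, 0.082] [[0.765, -0.107], [0.749, -0.103], [0.753, -0.09], [0.768, -0.095]]
scene1 blue 35 [299.3 299.2] [0.7689, -0.148, 0.082] [[0.759, -0.154], [0.76, -0.141], [0.779, -0.142], [0.778, -0.154]]
scene1 orange 46 [327.4 235.5] [0.6399, -0.0363, 0.146] [[0.627, -0.043], [0.632, -0.025], [0.652, -0.03], [0.647, -0.048]]
scene1 orange 46 [290.9 251.9] [0.6618, -0.1403, 0.146] [[0.658, -0.153], [0.647, -0.138], [0.666, -0.127], [0.676, -0.143]]
scene1 green 604 [322.4 281.2] [0.7386, -0.074, 0.08] [[0.743, -0.175], [0.701, 0.026], [0.734, 0.03], [0.774, -0.168]]
```

View pics/crop1.png

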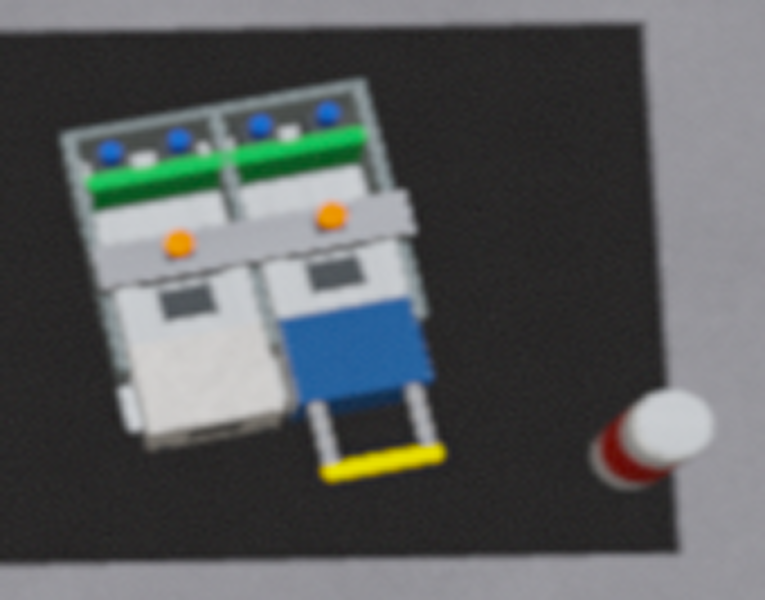

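The crop confirms the target: the blue-fronted module in the right bay, with its handle pointing at the robot. Bar ≈ (0.480, -0.178), yaw ≈ 11.5°, and about 53 mm left to go. I'll shut the fingers and go above the window.

Emit:
{"api": "apply_moves", "payload": {
  "moves": [
    [[0, 0, 0, 0, 0, 7.5, 1], [0, 0, 0, 0, 0, 7.5, 1], [0.029, -0.038, 0, 0, 0, 0, 1], [0.029, -0.038, 0, 0, 0, 0, 1], [0.029, -0.038, 0, 0, 0, 0, 1], [0.029, -0.038, 0, 0, 0, 0, 1], [0.029, -0.038, 0, 0, 0, 0, 1], [0.029, -0.038, 0, 0, 0, 0, 1], [0.029, -0.038, 0, 0, 0, 0, 1], [0.029, -0.038, 0, 0, 0, 0, 1], [0.029, -0.038, 0, 0, 0, 0, 1], [0, 0, 0, 0, 0, 0, 1]]
  ],
  "force": 60
}}

```text
time: 1.3
eef_pos: [0.4963, -0.2026, 0.2235]
tcp_rot: [0.996, 0.092, -0.002, -0.007]
contact_force: [0.4, -1.3, -0.1]
opening: 0.004
```

```bash
cat > w.py <<'E'
from h import *
import sys
from scipy.spatial.transform import Rotation as R
s=ctrl.get_state();print(s['eef_pos'].round(4),R.from_quat(s['tcp_rot']).as_matrix().round(3).tolist(),s['contact_force'].round(2),s['opening'],s['time'])
grab(sys.argv[1],sys.argv[2]+'.png')
c=load(sys.argv[2]);hsv=cv2.cvtColor(c['im'],cv2.COLOR_RGB2HSV)
Rm=R.from_quat(s['tcp_rot']).as_matrix()
for nm,lo,hi,z in(('yellow',(22,120,100),(34,255,255),.079),('blue',(102,120,50),(118,255,255),.082)):
    n,l,st,ce=cv2.connectedComponentsWithStats(cv2.inRange(hsv,lo,hi))
    for i in range(1,n):
        if st[i,4]>100:
            ys,xs=np.nonzero(l==i);b=cv2.boxPoints(cv2.minAreaRect(np.c_[xs,ys].astype(np.float32)))
            P=[onz(c,*q,z) for q in b];m=sum(P)/4
            print(nm,st[i],m.round(4),'tool',(Rm.T@(m-s['eef_pos'])).round(4),[p[:2].round(4).tolist() for p in P])
E
python3 w.py wrist w1
```

```text
[ 0.4963 -0.2026  0.2235] [[0.983, 0.183, -0.006], [0.183, -0.983, 0.013], [-0.004, -0.014, -1.0]] [ 0.38 -1.33 -0.08] 0.003542460811429513 1.3
yellow [ 248  183   93   16 1362] [ 0.4799 -0.1761  0.079 ] tool [-0.0107 -0.027   0.1449] [[0.4792, -0.1344], [0.4947, -0.2157], [0.4807, -0.2186], [0.465, -0.136]]
blue [  228    40   122    93 10820] [ 0.5666 -0.1582  0.082 ] tool [ 0.0778 -0.0288  0.1416] [[0.5221, -0.1132], [0.5931, -0.1066], [0.6103, -0.1991], [0.5411, -0.2139]]
blue [ 537  335  103   65 5563] [ 0.3396 -0.5213  0.082 ] tool [-0.2118  0.2866  0.1383] [[0.2936, -0.4786], [0.3749, -0.4514], [0.3854, -0.5596], [0.3047, -0.5954]]
```

View pics/w1.png

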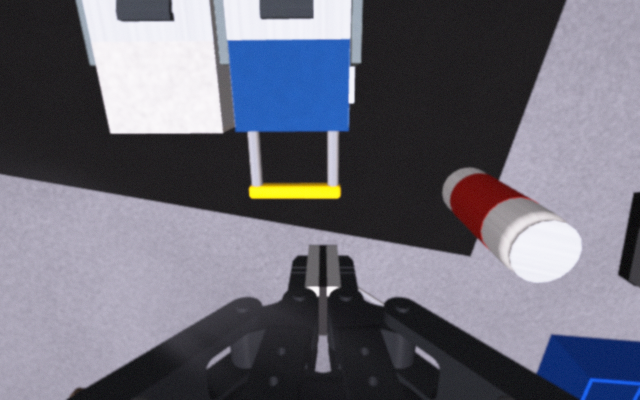

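The picture shows the blue front (290,85) and bar (295,191), with the shut fingers at (322,260). The window centre is 20 mm ahead and 29 mm to the left. I'll align, then descend part-way.

Emit:
{"api": "apply_moves", "payload": {
  "moves": [
    [[0, 0, 0, -0.8, 0, -0.4, 1], [0.02, -0.029, 0, 0, 0, 0, 1], [0, 0, 0.04, 0, 0, 0, 1], [0, 0, 0.04, 0, 0, 0, 1], [0, 0, 0.03, 0, 0, 0, 1], [0, 0, 0, 0, 0, 0, 1], [0, 0, 0, 0, 0, 0, 1]]
  ]
}}

```text
time: 2.05
eef_pos: [0.5084, -0.1812, 0.1118]
tcp_rot: [0.996, 0.09, -0.001, 0.005]
contact_force: [-0.3, 0.3, 0.4]
opening: -0.005
```

```bash
python3 w.py wrist w2
```

```text
[ 0.5084 -0.1812  0.1118] [[0.984, 0.179, -0.001], [0.179, -0.984, -0.009], [-0.003, 0.009, -1.0]] [-0.3   0.34  0.42] -0.004722230665733266 2.05
yellow [ 239  259   54   26 1172] [ 0.477  -0.1512  0.079 ] tool [-0.0255 -0.0354  0.0325] [[0.4828, -0.1347], [0.4882, -0.1656], [0.4712, -0.1681], [0.4657, -0.1365]]
yellow [352 258  25  25 413] [ 0.4882 -0.2093  0.079 ] tool [-0.0248  0.0237  0.0331] [[0.4951, -0.2004], [0.4975, -0.2145], [0.4814, -0.2183], [0.4789, -0.2039]]
blue [  201    48   200   145 26916] [ 0.5672 -0.1587  0.082 ] tool [ 0.0619 -0.0119  0.0295] [[0.5931, -0.1064], [0.6112, -0.1987], [0.5424, -0.2178], [0.522, -0.1119]]
```

View pics/w2.png

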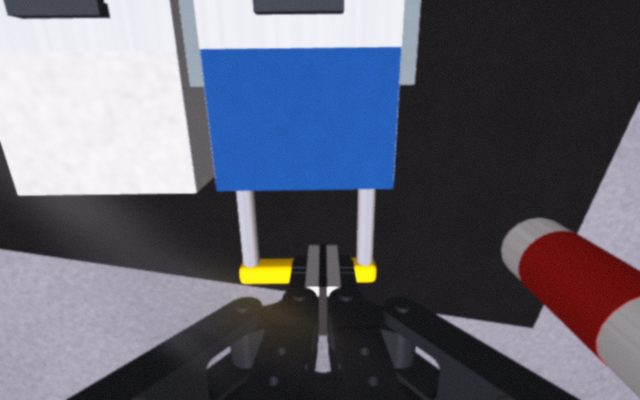

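The fingers are over the window but about 10 mm right of its centre. I'll correct that and check the numbers before entering.

Emit:
{"api": "apply_moves", "payload": {
  "moves": [
    [[0.004, -0.01, 0, 0.4, 0, -0.5, 1], [0, 0, 0, 0, 0, 0, 1], [0, -0.002, 0, 0, 0, 0, 1], [0, 0, 0, 0, 0, 0, 1]]
  ]
}}

```text
time: 2.5
eef_pos: [0.5131, -0.17, 0.1177]
tcp_rot: [0.996, 0.094, 0.003, 0.004]
contact_force: [0.5, -0.3, -0.4]
opening: 0.001
```

Emit:
{"api": "apply_moves", "payload": {
  "moves": [
    [[-0.002, 0, 0.02, 0, 0, 0, 1], [0, 0, 0.02, 0, 0, 0, 1], [0, 0, 0.02, 0, 0, 0, 1], [0, 0, 0, 0, 0, 0, 1]]
  ]
}}

```text
time: 2.9
eef_pos: [0.5145, -0.1718, 0.0602]
tcp_rot: [0.995, 0.095, 0.006, 0.006]
contact_force: [0.0, -0.0, -0.9]
opening: -0.0
```

```bash
python3 w.py wrist w3
```

```text
[ 0.5145 -0.1718  0.0602] [[0.982, 0.189, 0.014], [0.189, -0.982, -0.011], [0.012, 0.014, -1.0]] [ 0.02 -0.01 -0.94] -5.799186390383245e-05 2.9
yellow [316 336  14  24 275] [ 0.481  -0.1767  0.079 ] tool [-0.0336 -0.0013 -0.0192] [[0.4868, -0.1725], [0.4879, -0.1783], [0.4751, -0.1809], [0.474, -0.1749]]
blue [  179    58   281   190 49082] [ 0.5673 -0.159   0.082 ] tool [ 0.0545 -0.0023 -0.0212] [[0.593, -0.106], [0.611, -0.1987], [0.5429, -0.2211], [0.5224, -0.1102]]
```

Emit:
{"api": "apply_moves", "payload": {
  "moves": [
    [[0.006, 0, 0.003, 0.5, -0.6, 0, 1], [0.008, 0, 0, 0, 0, 0, 1], [0.008, 0, 0, 0, 0, 0, 1], [0.008, 0, 0, 0, 0, 0, 1], [0.008, 0, 0, 0, 0, 0, 1], [0, 0, 0, 0, 0, 0, 1]]
  ]
}}

```text
time: 3.55
eef_pos: [0.5531, -0.1654, 0.0612]
tcp_rot: [0.995, 0.096, -0.004, 0.003]
contact_force: [-0.3, 0.3, -0.7]
opening: 0.0
```

Emit:
{"api": "apply_moves", "payload": {
  "moves": [
    [[0.008, -0.001, 0.002, 0, 0.2, 0, 1], [0.008, 0, 0, 0, 0, 0, 1], [0.008, 0, 0, 0, 0, 0, 1]]
  ]
}}

```text
time: 3.85
eef_pos: [0.5735, -0.1606, 0.06]
tcp_rot: [0.995, 0.097, -0.008, 0.003]
contact_force: [-3.9, -1.7, 1.6]
opening: -0.001
```

```bash
python3 w.py wrist w4
```

```text
[ 0.5735 -0.1606  0.06  ] [[0.981, 0.194, -0.016], [0.194, -0.981, -0.008], [-0.017, 0.004, -1.0]] [-3.92 -1.74  1.6 ] -0.0010529930768957167 3.85
yellow [ 253    0   54   89 3172] [ 0.6627 -0.1269  0.079 ] tool [ 0.0936 -0.0157 -0.0207] [[0.6743, -0.1165], [0.6776, -0.1331], [0.6512, -0.1379], [0.6476, -0.1199]]
yellow [314 337  18  36 452] [ 0.5357 -0.1667  0.079 ] tool [-0.0386 -0.0013 -0.0183] [[0.5452, -0.1608], [0.5467, -0.1685], [0.5262, -0.1727], [0.5247, -0.1647]]
blue [  183   129   268   138 34440] [ 0.6112 -0.1495  0.082 ] tool [ 0.0387 -0.0035 -0.0227] [[0.6294, -0.098], [0.6476, -0.1904], [0.5944, -0.2083], [0.5735, -0.1012]]
```

View pics/w4.png

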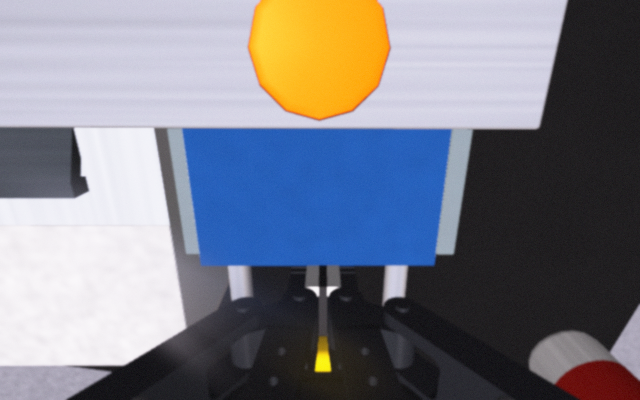

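The module is nearly home: its face (row 266) is still a few mm short of the guide-wall ends (row 252). I'll push on gently.

Emit:
{"api": "apply_moves", "payload": {
  "moves": [
    [[0.005, 0, 0, 0, -0.5, 0, 1], [0.005, 0, 0, 0, 0, 0, 1]]
  ]
}}

```text
time: 4.1
eef_pos: [0.5743, -0.1601, 0.0604]
tcp_rot: [0.995, 0.1, -0.029, 0.003]
contact_force: [-21.4, -5.7, 11.7]
opening: 0.002
```

Run:
```python
from h import *
grab('scene','s2.png');c=load('s2');s=ctrl.get_state();print(s['contact_force'].round(1),s['wrist_torque'].round(2),s['eef_pos'].round(4))
grab('wrist','w5.png')
for f in('scene1','s2'):
    d=load(f);hsv=cv2.cvtColor(d['im'],cv2.COLOR_RGB2HSV);n,l,st,ce=cv2.connectedComponentsWithStats(cv2.inRange(hsv,(8,150,150),(18,255,255)))
    print(f,[(st[i].tolist(),ce[i].round(2).tolist()) for i in range(1,n) if st[i,4]>15])
a=cv2.resize(load('s2')['im'][180:320,230:390],(800,600),interpolation=2)[:,:400*2];b=load('w5')['im']
o=np.vstack([cv2.resize(a,(525,350)),cv2.resize(b,(525,250))]);cv2.imwrite('pics/c2.png',o[:,:,::-1])
```

```text
[-22.   -5.   12.6] [-0.74  3.26 -0.  ] [ 0.5743 -0.1601  0.0605]
scene1 [([116, 97, 8, 5, 16], [119.62, 99.12]), ([324, 232, 8, 8, 46], [327.37, 235.52]), ([287, 248, 8, 9, 46], [290.91, 251.91]), ([32, 297, 3, 8, 16], [32.75, 300.56])]
s2 [([115, 95, 9, 7, 29], [119.59, 97.86]), ([324, 232, 8, 9, 48], [327.44, 235.54]), ([287, 248, 8, 9, 38], [290.92, 252.29]), ([32, 297, 3, 8, 18], [32.72, 300.22])]
```

View pics/c2.png

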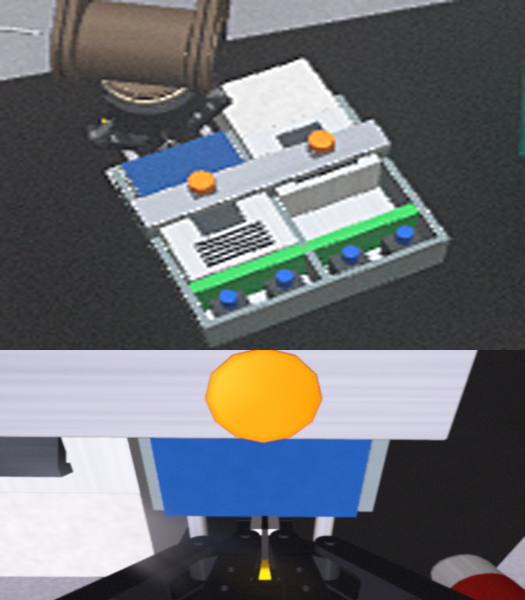

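Run:
```python
from h import *
for f in('w1','w2','w3','w4','w5'):
    c=load(f);m=cv2.inRange(cv2.cvtColor(c['im'],cv2.COLOR_RGB2HSV),(102,120,110),(118,255,255))
    n,l,st,ce=cv2.connectedComponentsWithStats(m);i=max(range(1,n),key=lambda i:(st[i,4] if 150<ce[i][0]<450 else 0))
    x0,y0,w,h,_=st[i];v=[np.nonzero(l[:,u]==i)[0].max() for u in range(x0+w//3,x0+2*w//3)]
    P=onz(c,x0+w/2,np.median(v)+.5,.082);print(f,np.median(v),P.round(4),'along',P[:2]@[.9816,.1908])
    if f in('w4','w5'):
        m=cv2.inRange(cv2.cvtColor(c['im'],cv2.COLOR_RGB2HSV),(8,150,120),(20,255,255));n,l,st,ce=cv2.connectedComponentsWithStats(m);i=max(range(1,n),key=lambda i:st[i,4]*(ce[i][1]<150));print('catch',st[i],ce[i], onz(c,*ce[i],.146).round(4),onz(c,*ce[i],.146)[:2]@[.9816,.1908])
        im=cv2.cvtColor(c['im'],cv2.COLOR_RGB2GRAY); col=[im[200:290,u].astype(int) for u in (445,460)]; 
        print([200+int(np.argmin(np.diff(q))) for q in col])
        for z in(.076,.082):print('wall',z,[onz(c,447,v,z)[:2]@[.9816,.1908] for v in (252,)])
```

```text
w1 131.0 [ 0.5321 -0.164   0.082 ] along 0.4910091492935801
w2 189.0 [ 0.5328 -0.1639  0.082 ] along 0.49175132846240166
w3 245.0 [ 0.5333 -0.1653  0.082 ] along 0.49191348805072266
w4 265.0 [ 0.5842 -0.1548  0.082 ] along 0.5438768959265375
catch [ 249    0  141  120 7047] [343.28182205  59.95530013] [ 0.659  -0.1451  0.146 ] 0.6191556504153379
[254, 214]
wall 0.076 [np.float64(0.546794119832601)]
wall 0.082 [np.float64(0.5501752553840066)]
w5 266.0 [ 0.5855 -0.1547  0.082 ] along 0.545215978958716
catch [ 251    0  141  148 9705] [339.13426069  79.81761978] [ 0.6604 -0.1437  0.146 ] 0.6208043015114593
[258, 228]
wall 0.076 [np.float64(0.5489018041627312)]
wall 0.082 [np.float64(0.5525900635806809)]
```

Measurements at this point:
- The face has travelled 53.5 mm and sits 75.6 mm before the catch (nominal 76).
- Resistance is 22 N, and the catch is down.

So the module is home. Next I'll level the tool, back off inside the window and approach the bar.

Emit:
{"api": "apply_moves", "payload": {
  "moves": [
    [[-0.006, 0, 0, 0, 2, 0, 1], [-0.006, 0, 0, 0, 1, 0, 1], [-0.004, 0, 0, 0, 0, 0, 1], [0, 0, 0, 0, 0, 0, 1], [0, 0, 0, 0, 0, 0, 1]]
  ]
}}

```text
time: 4.7
eef_pos: [0.5624, -0.1645, 0.0642]
tcp_rot: [0.995, 0.099, 0.004, 0.002]
contact_force: [0.5, -0.2, 0.1]
opening: -0.001
```

```bash
python3 w.py wrist w6; python3 w.py scene s3
```

```text
[ 0.5624 -0.1645  0.0642] [[0.98, 0.197, 0.009], [0.198, -0.98, -0.003], [0.008, 0.004, -1.0]] [ 0.54 -0.15  0.14] -0.0006537320842201796 4.7
yellow [271   0  29  16 277] [ 0.6635 -0.1296  0.079 ] tool [ 0.1062 -0.0141 -0.014 ] [[0.6648, -0.1246], [0.6667, -0.1339], [0.6623, -0.1347], [0.6604, -0.1253]]
yellow [317 334  12  11 111] [ 0.5302 -0.1695  0.079 ] tool [-0.0324 -0.0013 -0.0151] [[0.5326, -0.1664], [0.5336, -0.1715], [0.5279, -0.1727], [0.5269, -0.1676]]
blue [  178    76   269   157 38453] [ 0.6142 -0.1484  0.082 ] tool [ 0.0541 -0.0054 -0.0174] [[0.5748, -0.0999], [0.6345, -0.0966], [0.6525, -0.1895], [0.5952, -0.2076]]
[ 0.5624 -0.1644  0.0642] [[0.98, 0.198, 0.009], [0.198, -0.98, -0.003], [0.008, 0.004, -1.0]] [-0.2   0.14  0.08] 0.0005191171747294561 4.75
yellow [393 248  30   8 149] [0.7148 0.1746 0.079 ] tool [ 0.2165 -0.3021 -0.0144] [[0.7069, 0.1334], [0.6928, 0.1401], [0.7229, 0.216], [0.7367, 0.2088]]
blue [  47    5  200   40 1171] [-0.5285 -0.481   0.082 ] tool [-1.1318  0.0948 -0.0265] [[-0.5472, -0.8924], [-0.5543, -0.0724], [-0.5085, -0.0751], [-0.504, -0.8841]]
blue [  4  41  34  11 194] [-0.5249 -0.9915  0.082 ] tool [-1.2292  0.596  -0.0251] [[-0.5475, -1.0593], [-0.5447, -0.933], [-0.5022, -0.9246], [-0.5053, -1.0493]]
blue [ 477  140  105   82 4403] [0.5765 0.637  0.082 ] tool [ 0.1724 -0.7827 -0.0198] [[0.5332, 0.4723], [0.4139, 0.7958], [0.6325, 0.7894], [0.7265, 0.4903]]
blue [  66  156   84   72 4188] [ 0.2827 -0.6449  0.082 ] tool [-0.369   0.4158 -0.019 ] [[0.1946, -0.796], [0.1647, -0.5423], [0.3752, -0.5028], [0.3965, -0.7384]]
blue [267 232  37  27 460] [ 0.6061 -0.1504  0.082 ] tool [ 0.0457 -0.0051 -0.0175] [[0.592, -0.2008], [0.5752, -0.1063], [0.6208, -0.1007], [0.6365, -0.1936]]
```

Emit:
{"api": "apply_moves", "payload": {
  "moves": [
    [[-0.003, -0.003, 0.005, 0, -0.5, 0, 1], [-0.003, 0, 0.004, 0, 0, 0, 1], [-0.002, 0, 0, 0, 0, 0, 1], [0, 0, 0, 0, 0, 0, 1], [0, 0, 0, 0, 0, 0, 1]]
  ]
}}

```text
time: 5.3
eef_pos: [0.5535, -0.1623, 0.0534]
tcp_rot: [0.995, 0.1, -0.001, 0.002]
contact_force: [-0.3, -0.5, -0.2]
opening: 0.0
```

Emit:
{"api": "apply_moves", "payload": {
  "moves": [
    [[-0.006, 0, 0, 0, 0, 0, 1], [-0.006, 0, 0, 0, 0, 0, 1], [-0.006, 0, 0, 0, 0, 0, 1], [0, 0, 0, 0, 0, 0, 1]]
  ]
}}

```text
time: 5.7
eef_pos: [0.5362, -0.1661, 0.0538]
tcp_rot: [0.995, 0.099, 0.002, 0.002]
contact_force: [3.1, 1.1, -1.5]
opening: 0.002
```

Emit:
{"api": "apply_moves", "payload": {
  "moves": [
    [[-0.006, 0, 0, 0, 0, 0, 1], [-0.006, 0, 0, 0, 0, 0, 1], [-0.004, 0, 0, 0, 0, 0, 1], [0, 0, 0, 0, 0, 0, 1]]
  ]
}}

```text
time: 6.1
eef_pos: [0.5249, -0.1688, 0.0551]
tcp_rot: [0.995, 0.097, 0.01, 0.003]
contact_force: [8.0, 1.6, -3.5]
opening: -0.003
```

```bash
python3 w.py wrist w7;python3 - <<'E'
from h import *
im=load('w7')['im'][170:390,150:490];cv2.imwrite('pics/c7.png',cv2.resize(im,(780,505),interpolation=2)[:,:,::-1])
E
```

```text
[ 0.5249 -0.1688  0.0551] [[0.981, 0.193, 0.021], [0.193, -0.981, -0.004], [0.02, 0.008, -1.0]] [ 8.03  1.65 -3.5 ] -0.0034104073130196938 6.1
yellow [365 298  22   8 114] [ 0.5235 -0.1902  0.079 ] tool [-0.005   0.0209 -0.0239] [[0.5243, -0.1855], [0.526, -0.1941], [0.5226, -0.195], [0.521, -0.1863]]
blue [  166     0   308   152 43535] [ 0.605  -0.1506  0.082 ] tool [ 0.0826 -0.0022 -0.0253] [[0.5715, -0.1021], [0.6188, -0.0995], [0.6374, -0.1926], [0.5923, -0.2082]]
```

View pics/c7.png

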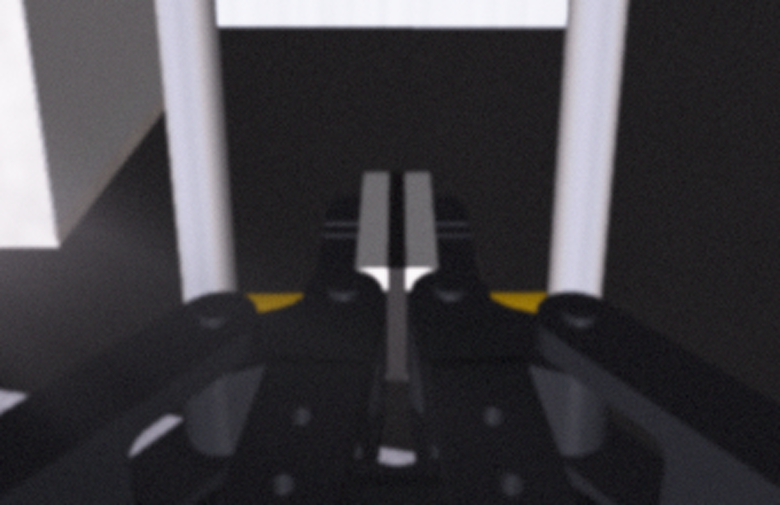

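The fingers bear on the bar. The pull is 8.2 N, about at the start of the green. I'll draw roughly 6 mm more, then look where the stems enter the face.

Emit:
{"api": "apply_moves", "payload": {
  "moves": [
    [[-0.005, 0, 0, 0, -0.5, 0, 1], [-0.003, 0, 0, 0, 0, 0, 1], [0, 0, 0, 0, 0, 0, 1]]
  ]
}}

```text
time: 6.45
eef_pos: [0.5231, -0.1695, 0.0569]
tcp_rot: [0.995, 0.095, 0.015, 0.004]
contact_force: [8.4, 2.9, -5.2]
opening: -0.001
```

```bash
python3 w.py wrist w8;python3 - <<'E'
from h import *
im=load('w8')['im'];hsv=cv2.cvtColor(im,cv2.COLOR_RGB2HSV)
for nm,lo,hi in(('green',(40,80,50),(85,255,255)),('red',(0,120,80),(8,255,255))):
    n,l,st,ce=cv2.connectedComponentsWithStats(cv2.inRange(hsv,lo,hi));print(nm,[s.tolist() for s in st[1:] if s[4]>8])
cv2.imwrite('pics/c8.png',cv2.resize(im[90:330,150:490],(780,550),interpolation=2)[:,:,::-1])
E
```

```text
[ 0.5231 -0.1695  0.0569] [[0.981, 0.189, 0.031], [0.19, -0.982, -0.006], [0.029, 0.011, -1.0]] [ 8.42  2.93 -5.17] -0.0007698657123195299 6.45
yellow [365 298  23   8 116] [ 0.5202 -0.1917  0.079 ] tool [-0.0064  0.0215 -0.0221] [[0.521, -0.1867], [0.5227, -0.1959], [0.5194, -0.1967], [0.5176, -0.1875]]
blue [  167     0   302   145 41116] [ 0.6043 -0.1507  0.082 ] tool [ 0.084  -0.0028 -0.0227] [[0.6175, -0.0997], [0.6359, -0.1933], [0.592, -0.2078], [0.5717, -0.1022]]
green [[398, 143, 28, 5, 111], [214, 145, 27, 4, 100]]
red [[577, 300, 63, 100, 4336]]
```

View pics/c8.png

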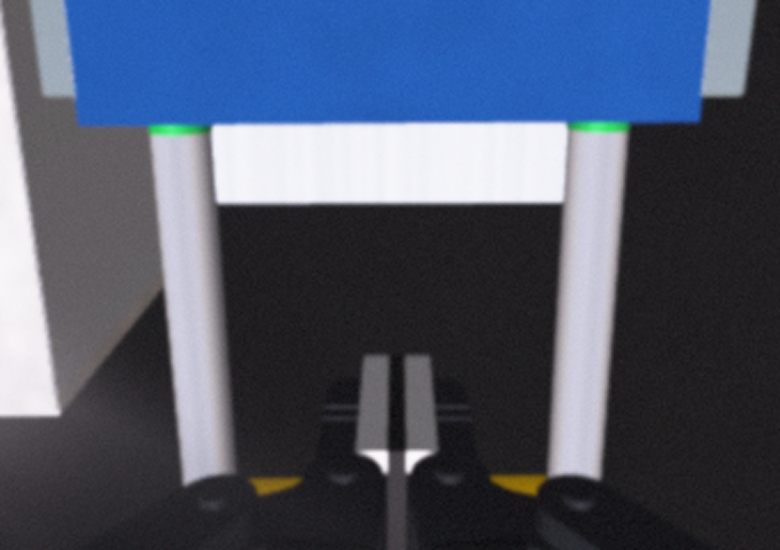

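Green is just showing on both stems at the face (row ~145), about 22 mm at 8.9 N. I'll draw ~5 mm more for margin.

Emit:
{"api": "apply_moves", "payload": {
  "moves": [
    [[-0.006, 0, 0.001, 0, -0.8, 0, 1], [-0.005, 0, 0, 0, -0.5, 0, 1], [-0.003, 0, 0, 0, 0, 0, 1]]
  ]
}}

```text
time: 6.8
eef_pos: [0.5173, -0.1712, 0.0586]
tcp_rot: [0.996, 0.093, 0.015, 0.007]
contact_force: [11.0, 3.5, -4.6]
opening: -0.003
```

```bash
cat > g.py <<'E'
from h import *
import sys
s=ctrl.get_state();print(s['time'],s['eef_pos'].round(4),s['contact_force'].round(1))
grab('wrist',sys.argv[1]+'.png');im=load(sys.argv[1])['im'];hsv=cv2.cvtColor(im,cv2.COLOR_RGB2HSV)
for nm,lo,hi in(('green',(40,80,50),(85,255,255)),('red',(0,120,80),(8,255,255))):
    n,l,st,ce=cv2.connectedComponentsWithStats(cv2.inRange(hsv,lo,hi));print(nm,[s.tolist() for s in st[1:] if s[4]>8])
E
python3 g.py w9
```

```text
6.8 [ 0.5173 -0.1712  0.0586] [11.   3.5 -4.6]
green [[396, 126, 29, 21, 577], [211, 128, 30, 22, 582]]
red [[576, 288, 64, 112, 4548]]
```

Green is clear on both stems, with no red (the only red is the can). Force is 11.5 N, about 28.8 mm. Holding.

Emit:
{"api": "apply_moves", "payload": {
  "moves": [
    [[0, 0, 0, 0, 0, 0, 1], [-0.001, 0, 0, 0, 0, 0, 1], [-0.001, 0, 0, 0, 0, 0, 1], [-0.001, 0, 0, 0, 0, 0, 1]]
  ]
}}

```text
time: 7.25
eef_pos: [0.5235, -0.1704, 0.0619]
tcp_rot: [0.995, 0.09, 0.029, 0.008]
contact_force: [8.4, 3.1, -4.1]
opening: 0.004
```

```bash
python3 g.py w10
```

```text
7.25 [ 0.5235 -0.1704  0.0619] [ 8.4  3.1 -4.1]
green [[393, 140, 27, 6, 147], [214, 144, 27, 6, 140]]
red [[571, 294, 69, 106, 4972]]
```

The hold needs a bias of about 2.5 mm per row, plus tilt and height correction. I'll restore the draw and hold it with that.

Emit:
{"api": "apply_moves", "payload": {
  "moves": [
    [[-0.006, 0, 0.002, 0, -1.5, 0, 1], [-0.005, 0, 0.002, 0, -1.5, 0, 1], [-0.003, 0, 0.001, 0, -1, 0, 1], [-0.0025, 0, 0.001, 0, -1, 0, 1]]
  ]
}}

```text
time: 7.7
eef_pos: [0.5182, -0.1723, 0.0601]
tcp_rot: [0.996, 0.087, 0.0, 0.014]
contact_force: [10.4, 4.4, -3.2]
opening: 0.002
```

```bash
python3 g.py w11
```

```text
7.7 [ 0.5182 -0.1723  0.0601] [10.4  4.4 -3.2]
green [[394, 129, 29, 17, 463], [207, 135, 29, 17, 467]]
red [[570, 280, 70, 120, 5215]]
```

Emit:
{"api": "apply_moves", "payload": {
  "moves": [
    [[-0.0025, -0.0003, 0.001, 0.3, -0.7, -0.1, 1], [-0.0025, -0.0003, 0.001, 0.3, -0.7, -0.1, 1], [-0.0025, -0.0003, 0.001, 0.3, -0.7, -0.1, 1], [-0.0025, -0.0003, 0.001, 0.3, -0.7, -0.1, 1], [-0.0025, -0.0003, 0.001, 0.3, -0.7, -0.1, 1]]
  ]
}}

```text
time: 8.25
eef_pos: [0.5195, -0.1716, 0.0599]
tcp_rot: [0.996, 0.088, -0.012, 0.005]
contact_force: [8.6, 2.8, -2.8]
opening: 0.004
```

```bash
python3 g.py w12
```

```text
8.25 [ 0.5195 -0.1716  0.0599] [ 8.6  2.8 -2.8]
green [[396, 136, 29, 12, 315], [208, 141, 29, 12, 309]]
red [[572, 284, 68, 116, 4933]]
```

Emit:
{"api": "apply_moves", "payload": {
  "moves": [
    [[-0.0045, 0, 0.001, 0.1, -0.3, -0.1, 1], [-0.003, 0, 0.001, 0.1, -0.3, -0.1, 1], [-0.003, 0, 0.001, 0.1, -0.3, -0.1, 1], [-0.003, 0, 0.001, 0.1, -0.3, 0, 1], [-0.003, 0, 0.001, 0.1, -0.3, 0, 1], [-0.003, 0, 0.001, 0.1, -0.3, 0, 1]]
  ]
}}

```text
time: 8.9
eef_pos: [0.5174, -0.1722, 0.0601]
tcp_rot: [0.996, 0.087, -0.003, 0.003]
contact_force: [10.8, 3.9, -3.3]
opening: -0.001
```

```bash
python3 g.py w13
```

```text
8.9 [ 0.5174 -0.1722  0.0601] [10.8  3.9 -3.3]
green [[395, 127, 29, 20, 528], [207, 133, 30, 19, 517]]
red [[575, 282, 65, 118, 4625]]
```

Steady at about 11.5 N, green with no red. I'll hold another second the same way.

Emit:
{"api": "apply_moves", "payload": {
  "moves": [
    [[-0.0025, 0, 0.001, 0.1, -0.4, -0.1, 1], [-0.0028, 0, 0.001, 0.1, -0.4, -0.1, 1], [-0.0028, 0, 0.001, 0.1, -0.4, 0, 1], [-0.0028, 0, 0.001, 0.1, -0.4, 0, 1], [-0.0028, 0, 0.001, 0.1, -0.4, 0, 1], [-0.0028, 0, 0.001, 0.1, -0.4, 0, 1], [-0.0028, 0, 0.001, 0.1, -0.4, 0, 1], [-0.0028, 0, 0.001, 0.1, -0.4, 0, 1], [-0.0028, 0, 0.001, 0.1, -0.4, 0, 1], [-0.0028, 0, 0.001, 0.1, -0.4, 0, 1]]
  ]
}}

```text
time: 9.95
eef_pos: [0.5182, -0.172, 0.0602]
tcp_rot: [0.997, 0.082, 0.002, -0.001]
contact_force: [9.4, 4.8, -4.3]
opening: 0.002
```

```bash
python3 g.py w14
```

```text
9.95 [ 0.5182 -0.172   0.0602] [ 9.4  4.8 -4.3]
green [[392, 128, 29, 18, 488], [206, 135, 30, 18, 474]]
red [[579, 282, 61, 115, 4259]]
```

It has been held for over 2 s. Now I'll let the handle back in slowly, then centre in the window.

Emit:
{"api": "apply_moves", "payload": {
  "moves": [
    [[0.005, 0, 0, 0, 0, -0.4, 1], [0.005, 0, 0, 0, 0, -0.4, 1], [0.005, 0, 0, 0, 0, -0.2, 1], [0.005, 0, 0, 0, 0, 0, 1], [0.005, 0, 0, 0, 0, 0, 1], [0.005, 0, 0, 0, 0, 0, 1], [0, 0, 0, 0, 0, 0, 1]]
  ]
}}

```text
time: 10.7
eef_pos: [0.5507, -0.1658, 0.0615]
tcp_rot: [0.996, 0.09, 0.005, -0.001]
contact_force: [0.4, 0.0, 0.8]
opening: -0.003
```

Emit:
{"api": "apply_moves", "payload": {
  "moves": [
    [[0.005, -0.002, 0, 0, 0, -0.4, 1], [0.004, 0, 0, 0, 0, 0, 1], [0, 0, 0, 0, 0, 0, 1]]
  ]
}}

```text
time: 11.0
eef_pos: [0.5591, -0.1622, 0.0614]
tcp_rot: [0.996, 0.094, 0.004, -0.001]
contact_force: [-0.2, 0.4, 0.2]
opening: 0.004
```

```bash
python3 w.py wrist w15
```

```text
[ 0.5591 -0.1622  0.0614] [[0.982, 0.187, 0.007], [0.187, -0.982, 0.003], [0.008, -0.001, -1.0]] [-0.16  0.36  0.24] 0.004027703871711652 11.0
yellow [317 334  12  16 170] [ 0.5279 -0.1668  0.079 ] tool [-0.0314 -0.0013 -0.0178] [[0.5316, -0.1636], [0.5325, -0.1685], [0.5242, -0.1702], [0.5232, -0.1651]]
blue [  182    66   277   170 43171] [ 0.6131 -0.1497  0.082 ] tool [ 0.0556 -0.0022 -0.0201] [[0.6351, -0.0974], [0.6532, -0.19], [0.5928, -0.2101], [0.5715, -0.1013]]
```

Free of contact and centred. I'll rise straight up and then retreat.

Emit:
{"api": "apply_moves", "payload": {
  "moves": [
    [[0, 0, -0.015, 0, 0, 0, 1], [0, 0, -0.03, 0, 0, 0, 1], [0, 0, -0.04, 0, 0, 0, 1], [0, 0, -0.04, 0, 0, 0, 1], [-0.01, 0, -0.03, 0, 0, 0, 1], [-0.03, 0, 0, 0, 0, 0, 1], [-0.03, 0, 0, 0, 0, 0, 1], [0, 0, 0, 0, 0, 0, 1]]
  ]
}}

```text
time: 11.85
eef_pos: [0.487, -0.1764, 0.2309]
tcp_rot: [0.995, 0.095, 0.006, 0.001]
contact_force: [0.2, -0.6, -0.6]
opening: 0.003
```

```bash
python3 w.py wrist w16
python3 - <<'E'
from h import *
grab('scene','s4.png');grab('top','t4.png')
c=load('w16');m=cv2.inRange(cv2.cvtColor(c['im'],cv2.COLOR_RGB2HSV),(102,120,110),(118,255,255))
n,l,st,ce=cv2.connectedComponentsWithStats(m);i=1+np.argmax(st[1:,4]);x0,y0,w,h,_=st[i];v=np.median([np.nonzero(l[:,u]==i)[0].max() for u in range(x0+w//3,x0+2*w//3)])
print('face along',onz(c,x0+w/2,v+.5,.082)[:2]@[.9816,.1908])
for f in('scene1','s4'):
    d=load(f);n,l,st,ce=cv2.connectedComponentsWithStats(cv2.inRange(cv2.cvtColor(d['im'],cv2.COLOR_RGB2HSV),(8,150,150),(18,255,255)));print(f,[ce[i].round(2).tolist() for i in range(1,n) if 34<st[i,4]])
cv2.imwrite('pics/c4.png',np.vstack([cv2.resize(load('s4')['im'][180:320,190:390],(460,290)),cv2.resize(c['im'],(460,290))])[:,:,::-1])
E
```

```text
[ 0.487  -0.1764  0.2309] [[0.982, 0.189, 0.011], [0.189, -0.982, -0.002], [0.011, 0.004, -1.0]] [ 0.2  -0.65 -0.64] 0.0034388203317809317 11.85
yellow [ 274  125   96   16 1433] [ 0.528  -0.1671  0.079 ] tool [ 0.0404 -0.002   0.1524] [[0.5266, -0.1252], [0.5422, -0.2066], [0.5295, -0.2096], [0.5136, -0.1271]]
blue [ 260    0  122   69 8012] [ 0.6039 -0.1518  0.082 ] tool [ 0.1178 -0.0027  0.1502] [[0.5703, -0.1077], [0.6191, -0.1012], [0.6369, -0.1931], [0.5891, -0.2051]]
blue [ 545  331   95   69 5582] [ 0.3322 -0.5101  0.082 ] tool [-0.2166  0.2979  0.1477] [[0.2776, -0.4774], [0.3672, -0.4403], [0.386, -0.5387], [0.2979, -0.5838]]
face along 0.5411448011896345
scene1 [[327.37, 235.52], [290.91, 251.91]]
s4 [[119.28, 97.92], [327.54, 235.54]]
```

View pics/c4.png

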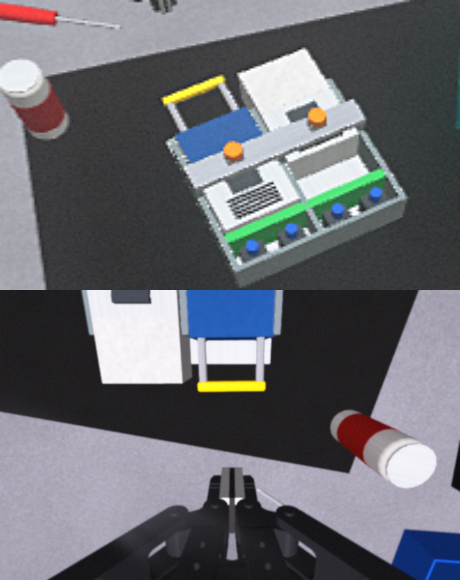

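Run:
```python
from h import *
for f in('w1','w6','w7','w8','w9','w11','w13','w14','w15','w16'):
    c=load(f);m=cv2.inRange(cv2.cvtColor(c['im'],cv2.COLOR_RGB2HSV),(102,120,110),(118,255,255))
    n,l,st,ce=cv2.connectedComponentsWithStats(m);i=1+np.argmax(st[1:,4]);x0,y0,w,h,_=st[i];v=np.median([np.nonzero(l[:,u]==i)[0].max() for u in range(x0+w//3,x0+2*w//3)])
    print(f,(onz(c,x0+w/2,v+.5,.082)[:2]@[.9816,.1908]).round(4))
for f in('scene1','s2','s4'):
    d=load(f);n,l,st,ce=cv2.connectedComponentsWithStats(cv2.inRange(cv2.cvtColor(d['im'],cv2.COLOR_RGB2HSV),(6,130,130),(20,255,255)));print(f,[(st[i,4],ce[i].round(2).tolist()) for i in range(1,n) if 280<ce[i][0]<340])
# changes elsewhere, before/after
a,b=load('scene1')['im'].astype(int),load('s4')['im'].astype(int);m=(np.abs(a-b).max(2)>60).astype(np.uint8)
n,l,st,ce=cv2.connectedComponentsWithStats(m);print([s.tolist() for s in st[1:] if s[4]>12])
```

```text
w1 0.491
w6 0.5456
w7 0.5422
w8 0.5421
w9 0.542
w11 0.5417
w13 0.5415
w14 0.5416
w15 0.5423
w16 0.5411
scene1 [(np.int32(57), [327.51, 235.81]), (np.int32(58), [290.84, 252.17])]
s2 [(np.int32(56), [327.48, 235.8]), (np.int32(54), [290.87, 252.28])]
s4 [(np.int32(58), [327.41, 235.91]), (np.int32(56), [290.88, 252.39])]
[[77, 0, 134, 40, 2145], [257, 0, 42, 59, 1237], [295, 3, 69, 106, 3840], [212, 23, 70, 163, 5514], [15, 37, 149, 135, 6482], [273, 66, 4, 7, 13], [274, 67, 8, 9, 24], [289, 72, 16, 8, 43], [277, 77, 10, 3, 19], [82, 126, 6, 10, 22], [254, 203, 43, 43, 804], [269, 237, 35, 22, 301], [280, 260, 40, 33, 482]]
```

The module took up about 3.5 mm of play and then stayed put under 11 N, with the catch down. Nothing else moved. Handing in.

```bash
python3 -c "
from plant import ctrl
print(ctrl.sign_off())"
```

```text
the job is handed in; nothing more can be done
None
```

The blue-fronted module is latched in its bay and passed the pull test. I handed the job in at about 12 s of the 45 s allowed.

- **Push home:** I put the shut fingers into the handle window and pushed the front face 53.5 mm, until it stopped against about 22 N. The face then stood 75.6 mm before the catch (76 mm nominal), and the catch head was down.
- **Pull test:** I drew the handle out with about 9–11.5 N, roughly 22–29 mm by spring force. Green showed on both stems in every check picture and no red on them. The module took up about 3.5 mm of play (3 mm nominal) and then stayed put.
- **Hold:** The handle was out past the start of the green for about 3.5 s, but the draw was not perfectly steady. It sagged to about 22 mm early on, and I restored it. The last 2 s or so stayed at about 24–29 mm.
- **Finish:** I let the handle back in slowly and lifted the fingers clear. The last pictures show the handle in and the catch head at its starting height. The white module, can, jar, screwdriver and turquoise look-alike had not moved.
- **Rest position:** The module now rests against the catch, about 4 mm out from the stop by the last picture. That is slightly more than the 3 mm play given, but within the camera error of about 2 mm.

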